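Put the red hole saws away by size and stack the arbor tier on the rack

ROBOT

A 7-joint arm with a two-finger parallel gripper is mounted at the origin on the work surface. World frame = base frame: x ahead of the robot, y to its left, z up, the work surface at z = 0. Lengths are in m, angles in rad, forces in N, time in s.
With the tool pointing down it reaches from about 0.425 to 0.925 m from the base axis. Payload 6.8 kg.
Tool frame: the origin (TCP) lies where the fingers leave the gripper's body, on its centre line; the fingertips stand 73 mm ahead of it and the grasp point (between the pads) lies 54 mm ahead of it; z points along the fingers, y is the line along which they close (so a half turn about z gives the same grasp; the last joint's range is limited). The gripper opens to 85 mm and grips with 20 to 120 N. Pads are 22 mm wide; open, the fingers measure 114 mm over their backs; the gripper's body (76 mm by 85 mm) begins 54 mm behind the grasp point. The pads swing forward as they close: fully open they stand 13 mm farther back than shut.
Start: joints at [-1.251, 0.477, 0.022, 1.555, -0.011, 1.109, -0.083], TCP at [0.28, 0.614, 0.304] pointing down, gripper open.
Joint ranges: [-2.96, 2.96], [-0.34, 2.1], [-1.41, 1.46], [0.24, 2.44], [-1.37, 4.51], [0.17, 1.92], [-2.96, 2.96]. Speed limits (rad/s): [2.39, 2.39, 3.14, 3.14, 3.14, 3.14, 3.14].

INTERFACE

Orientations are given as a rotation vector (axis times angle).
In Python, from bench import r gives the robot as it stands.
- The arm moves only by the shell command python3 drive.py [OPENING] [FORCE], which reads ROWS from standard input. ROWS is a JSON list of rows, 1 to 5 of them, each an object with the fields x, y, z (the shift in cm), ax, ay, az (a rotation vector in rad); a field left out counts as zero; each row is the pose to reach, as a shift and turn from the pose commanded when the command began, along the tool's axes at that moment; what a row does not reach only later rows make up. A row lasts 1/10 s, in which the tool goes at most 0.05 m and 0.15 rad, less where a joint would pass 70% of its speed; a pose out of reach is approached as far as the arm can. OPENING is the finger opening in m, set as the command begins (- or left out keeps the last). The fingers move at their own pace and stop on an object; FORCE is the grip in N (left out, the last holds). Time passes only in rows, so rows that do not move let the fingers close. It prints the time, the measured TCP pose, the force, the opening and the grip force at its end. Input that does not fit is refused with a message, and nothing moves.
- r.get_obs(): the state, without advancing time (a new reading comes with each control period).
- r.grab_frame(name): name is "scene" or "top" or "wrist"; returns (picture, depth): 480x640x3 uint8, blue, green, red; 480x640 float32, m along the optical axis (not along the pixel's ray), 0 where there is no reading.
- r.camera_info(name): a dict with "camera_matrix" (3x3 intrinsics, pixels), "R" (3x3) and "t" (3): a world point X has camera coordinates R X + t. Camera axes: x right, y down, z forward; pixel columns grow to the right and rows downward; lengths in m; the calibration is good to about 2 mm. A picture is of the moment at which its call begins: read the wrist's pose just before it. camera_info takes no time and is no camera call; for the wrist camera it gives the pose at the moment of the call.
- r.hand_in(): hands the job in; it is judged then, once.
The state is a dict: "clock": time; "joints": joint angles; "qvel": joint speeds; "tau": joint torques, N m; "tcp_pos": TCP position; "orientation": TCP orientation; "contact_force": force on the tool from outside, world axes, zero at the start; "moment": the same for the moment, N m; "grip_width": finger opening in m; "gripper_force": force on a finger pad.
Only numpy, scipy, OpenCV 4.12 (cv2) and the standard library are available. Lean on these libraries where they do the work, as an engineer would, in place of code of your own. Each camera call takes 0.05 s, during which the arm holds its last target. There are 200 camera calls.

TASK

Put the three red hole saws away in the rack: stand each one, teeth down, in the round pocket cut for its size (smallest saw in smallest pocket, and so on). Then pick up the rack's upper tier by its wooden bar and stack it on the lower frame, all four corner posts fully down in the frame's corner sockets (either way round). The two grey hole saws are still needed for the next job: leave them standing where they are.

Things in the scene. Friction and masses are not known exactly. Their poses are not given: they have to be found in the camera images.
- saw_small: the small red hole saw: a red steel cup, 32 mm diameter, 46 mm tall overall, standing on the bench teeth (bare steel rim) down, closed back plate with a black threaded hole up. Origin: centre of its underside (the teeth); z up. About 0.11 kg.
- saw_medium: the medium red hole saw: the same, 44 mm diameter, 46 mm tall; origin at the centre of its underside. About 0.15 kg.
- saw_large: the large red hole saw: the same, 57 mm diameter, 46 mm tall; origin at the centre of its underside. About 0.20 kg.
- grey_small: a grey hole saw, 38 mm diameter, 46 mm tall, standing teeth down among the red ones; stays where it is. Origin: centre of its underside.
- grey_large: a grey hole saw, 51 mm diameter, 46 mm tall, standing teeth down among the red ones; stays where it is. Origin: centre of its underside.
- pocket_small: Square plywood insert 84 x 84 x 20 mm with the smallest round pocket: 43 mm diameter, 3 mm chamfer at the mouth, 14 mm deep, black floor. Fixed in one of the lower frame's three bays (in a row along its x, 87 mm apart; which bay varies). Origin: centre of its underside, 4 mm above the bench, below the pocket's centre; pocket floor 6 mm, mouth 20 mm above it. Axes as the lower frame's.
- pocket_medium: the same insert with the middle pocket: 55 mm diameter, 14 mm deep; origin, floor and mouth as for the small one.
- pocket_large: the same insert with the largest pocket: 68 mm diameter, 14 mm deep; origin, floor and mouth as for the small one.
- lower_frame: Lower frame of the rack, fixed on the bench: plywood base 316 x 120 x 4 mm, dark rails 18 mm high round the three inserts, four square aluminium corner sockets. Origin: centre of its underside; x along its length, y across, z up. Sockets centred at x = +-146, y = +-48 mm, 18 x 18 mm inside, floor 4 mm and rim 24 mm above the origin.
- upper_tier: Loose tier, 0.55 kg, on four posts: dark frame (rails z = 67-81 mm), two arbors, brown carrying bar. Origin: centre of the post feet, at foot level; x along its length. Posts 12 mm thick, feet tapered to 6 mm over 10 mm, at x = +-146, y = +-48, up to z = 94. Bar along x, 126 long, 16 wide, 18 high, centre at x = y = 0, z = 130; 24 mm free below it. Stacked, its origin is 4 mm above the frame's.

How it is judged:
By the outcome, as a careful person would: the job done as asked, in the order asked, and still so for the second after the job is handed in, with the robot touching nothing.
It also fails if it takes over 112 s, if anything falls off the work surface, if the arm or the gripper's body presses on something with over 40 N, if the wrist force passes 120 N, or if a joint passes its speed limit or range.

## Working session

There is one attempt and no reset: what is moved stays moved. The work goes in short steps, Python scripts to look and compute and a shell command to move; the robot and the scene stay as the last step left them, time stands still between calls to the robot, and variables do not carry over. Pictures are saved under pics/ and viewed, at most 14 in all, crops included, and the job is handed in when it is done.

```bash
ls; mkdir -p pics
python3 - <<'E'
from bench import r
import cv2,numpy as np
o=r.get_obs();print({k:np.round(v,3) for k,v in o.items()})
for n in("top","scene"):
    p,d=r.grab_frame(n);cv2.imwrite(f"pics/{n}0.png",p);np.save(f"pics/{n}0.npy",d)
    c=r.camera_info(n);print(n,np.round(c["camera_matrix"],1).tolist(),np.round(c["R"],3).tolist(),np.round(c["t"],3))
E
```

```text
bench.py
drive.py
pics
{'clock': np.float64(0.0), 'joints': array([-1.251,  0.478,  0.022,  1.556, -0.011,  1.109, -0.083]), 'qvel': array([-0.   ,  0.001, -0.001,  0.001, -0.002,  0.   ,  0.001]), 'tau': array([-1.0000e-03, -5.9646e+01,  1.6080e+00, -2.8120e+01,  1.3000e-02,
        9.0000e-03,  0.0000e+00]), 'tcp_pos': array([0.28 , 0.614, 0.303]), 'orientation': array([-6.67e-01, -3.07e+00,  3.00e-03]), 'contact_force': array([ 0.26 ,  0.939, -0.666]), 'moment': array([-0.012,  0.043, -0.016]), 'gripper_force': np.float64(0.0), 'grip_width': np.float64(0.086)}
top [[509.2, 0.0, 323.6], [0.0, 509.2, 240.1], [0.0, 0.0, 1.0]] [[-0.015, -1.0, 0.0], [-0.987, 0.015, -0.159], [0.159, -0.003, -0.987]] [0.006 0.544 0.728]
scene [[463.4, 0.0, 314.7], [0.0, 463.4, 237.2], [0.0, 0.0, 1.0]] [[0.635, 0.772, -0.014], [0.634, -0.532, -0.562], [-0.441, 0.348, -0.827]] [-0.356 -0.32   1.065]
```

View pics/top0.png

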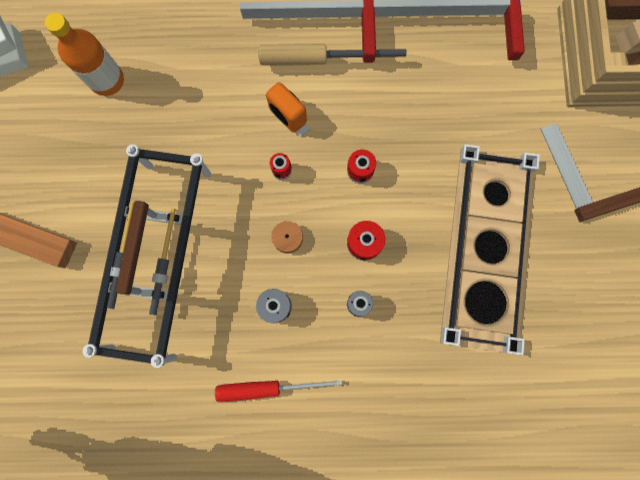

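View pics/scene0.png

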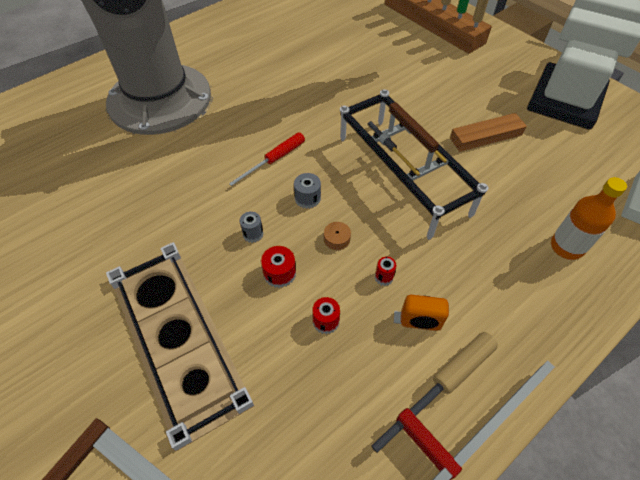

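The top view shows:
- **Red saws:** small (280,165), medium (362,165), large (366,240).
- **Grey saws:** (273,306) and (360,303).
- **Pockets:** small (496,193), medium (491,247), large (486,302).
- **Frame sockets:** (470,153), (530,160), (451,337), (514,345).
- **Tier posts:** (132,150), (196,160), (90,351), (157,361).

The scene view agrees with this. Next I'll measure the positions.

```bash
cat > h.py <<'E'
from bench import r
import cv2,numpy as np
def plane(n,uv,z,c=None):
    c=c or r.camera_info(n);K,R,t=c["camera_matrix"],c["R"],c["t"]
    d=np.c_[np.atleast_2d(uv),np.ones(len(np.atleast_2d(uv)))]@np.linalg.inv(K).T@R
    o=-R.T@t
    return o+d*((z-o[2])/d[:,2])[:,None]
def cloud(n,depth,c=None):
    c=c or r.camera_info(n);K,R,t=c["camera_matrix"],c["R"],c["t"]
    v,u=np.mgrid[:480,:640];p=np.stack([u,v,np.ones_like(u)],-1)@np.linalg.inv(K).T*depth[...,None]
    return (p-t)@R
def pix(n,X,c=None):
    c=c or r.camera_info(n);q=c["camera_matrix"]@(c["R"]@np.array(X)+c["t"]);return q[:2]/q[2]
E
cat > m.py <<'E'
from h import *
G={"saw_small":[280,165],"saw_medium":[362,165],"saw_large":[366,240],"grey_small":[360,303],"grey_large":[273,306]}
rad={"saw_small":16,"saw_medium":22,"saw_large":28.5,"grey_small":19,"grey_large":25.5}
K={"ps":([496,193],.024),"pm":([491,247],.024),"pl":([486,302],.024)}
S=[[470,153],[530,160],[451,337],[514,345]];P=[[132,150],[196,160],[90,351],[157,361]]
for n in("top","scene"):
    im=cv2.imread(f"pics/{n}0.png");D=np.load(f"pics/{n}0.npy");W=cloud(n,D)
    hsv=cv2.cvtColor(im,cv2.COLOR_BGR2HSV);
    def near(X,rr):return np.hypot(W[...,0]-X[0],W[...,1]-X[1])<rr
    for k,uv in G.items():
        X=plane("top",uv,.046)[0];m=near(X,.04)&(W[...,2]>.040)&(D>0)
        q=W[m];(cx,cy),R=cv2.minEnclosingCircle((q[:,:2]*1000).astype(np.float32))
        print(n,k,np.round([cx,cy,R],1),rad[k],"z",np.round(np.percentile(q[:,2],[50,95])*1000,1))
    for k,(uv,z) in K.items():
        X=plane("top",uv,z)[0]
        m=(im.max(2)<60)&near(X,.042);m=cv2.morphologyEx(m.astype(np.uint8),cv2.MORPH_OPEN,np.ones((5,5)))
        cs=max(cv2.findContours(m,0,1)[0],key=cv2.contourArea)[:,0].astype(float)
        q=plane(n,cs,z);e=cv2.fitEllipse((q[:,:2]*1000).astype(np.float32));print(n,k,np.round(e[0],1),np.round(e[1],1))
    for nm,L,z,dz in(("sock",S,.024,.003),("post",P,.094,.006)):
        C=[]
        for uv in L:
            X=plane("top",uv,z)[0];m=near(X,.02)&(abs(W[...,2]-z)<dz)&(hsv[...,1]<60)&(hsv[...,2]>110)
            q=W[m][:,:2]*1000
            if len(q)<5: print("few");continue
            b=cv2.minAreaRect(q.astype(np.float32));C.append(b[0]);print(n,nm,np.round(b[0],1),np.round(b[1],1),len(q))
        C=np.array(C)
        if len(C)==4:
            a=C[:2].mean(0)-C[2:].mean(0);print("  centre",C.mean(0).round(1),"ang",np.degrees(np.arctan2(a[1],a[0])).round(2),"len",np.linalg.norm(a).round(1),"wid",np.linalg.norm(C[::2].mean(0)-C[1::2].mean(0)).round(1))
E
python3 m.py
```

```text
top saw_small [666.   65.3  16. ] 16 z [46.9 49.3]
top saw_medium [663.9 -62.7  22.2] 22 z [46.9 49.2]
top saw_large [544.4 -66.6  28.5] 28.5 z [47.  49.4]
top grey_small [447.6 -54.3  18.9] 19 z [47.2 49.6]
top grey_large [446.5  75.   25.3] 25.5 z [47.1 49.1]
top ps [ 617.4 -274.7] [33.4 37.3]
top pm [ 532.3 -260.8] [47.2 48.5]
top pl [ 447.2 -247. ] [60.3 61.7]
top sock [ 684.8 -239. ] [24.9 25.2] 116
top sock [ 669.7 -333.6] [25.4 24.8] 133
top sock [ 397.1 -193.2] [26.4 24.5] 129
top sock [ 381.6 -287.2] [24.9 23.7] 126
  centre [ 533.3 -263.3] ang -9.1 len 291.6 wid 95.5
top post [675.3 278.1] [11.9  9.5] 18
top post [656.9 184.1] [9.3 6.2] 12
top post [387.1 320.6] [ 7.3 10.8] 19
top post [372.  229.6] [12.  10.8] 22
  centre [522.8 253.1] ang -8.72 len 289.9 wid 94.0
scene saw_small [668.5  64.7  16.9] 16 z [44.9 46.8]
scene saw_medium [665.4 -63.6  22. ] 22 z [44.9 46.9]
scene saw_large [546.  -67.5  29.3] 28.5 z [44.8 46.8]
scene grey_small [449.  -55.1  19.7] 19 z [44.7 46.8]
scene grey_large [447.5  74.2  25.9] 25.5 z [44.7 46.7]
scene ps [ 624.4 -276.8] [33.8 37.7]
scene pm [ 538.9 -262.6] [44.9 49.1]
scene pl [ 454.1 -249.4] [55.9 60.8]
scene sock [ 686.1 -239.5] [24.  24.7] 131
scene sock [ 670.4 -334.2] [24.3 24.8] 152
scene sock [ 398.1 -193.1] [23.1 26.6] 75
scene sock [ 382.3 -287.5] [24.  25.7] 89
  centre [ 534.2 -263.6] ang -9.19 len 291.8 wid 95.9
few
few
few
few
```
Good. Frame centre: (533.8,-263.5), angle: long axis direction -9.15° (x from near to far) . Pockets at ±87 along (cos,sin)(-9.15°)=(.9873,-.159): small: (619.7,-277.3); medium (533.8,-263.5); large (447.9,-249.7). Matches (black parts biased).

Measurements agree between the two views: the saw radii match, and sockets measure 292 x 96. Frame centre is (0.534,-0.2635), axis at -9.15°, so the pockets sit at (0.6197,-0.2773), (0.5338,-0.2635) and (0.4479,-0.2497). Next I need a planner helper that gives tool-axis deltas.

Create d.py:
```python
import sys
from h import *
from scipy.spatial.transform import Rotation as Ro
# usage: d.py x y z [yawdeg]: delta in tool axes to TCP x,y,z with tool-y axis along yaw (mod 180)
a=list(map(float,sys.argv[1:]));o=r.get_obs();R=Ro.from_rotvec(o["orientation"])
print("t",round(float(o["clock"]),2),"tcp",o["tcp_pos"].round(4),"yaw_y",np.degrees(np.arctan2(*R.as_matrix()[1::-1,1])).round(2),"w",round(float(o["grip_width"]),4),"F",o["contact_force"].round(1),"j1,7",o["joints"][[0,6]].round(2))
print("shift",R.inv().apply(np.array(a[:3])-o["tcp_pos"]).round(4))
if len(a)>3:
    for y in(a[3],a[3]+180):
        t=np.radians(y);yy=np.array([np.cos(t),np.sin(t),0]);z=np.array([0,0,-1.])
        T=Ro.from_matrix(np.c_[np.cross(yy,z),yy,z]);print("rot",(R.inv()*T).as_rotvec().round(4))
```

```bash
python3 d.py 0.667 0.065 0.2 80.85
python3 - <<'E'
from h import *
im=cv2.imread("pics/top0.png");D=np.load("pics/top0.npy");W=cloud("top",D)
for u,v in [(130,250),(135,215),(122,285),(160,270),(170,230),(155,300),(165,215),(148,290),(112,290),(122,250),(146,215),(177,215)]:print(u,v,W[v,u].round(3))
m=(abs(W[...,2]-.139)<.008);m[:,:80]=0;m[:,210:]=0;m[:190]=0;m[310:]=0
b=cv2.minAreaRect((W[m][:,:2]*1000).astype(np.float32));print(b,m.sum())
E
```

```text
t 0.1 tcp [0.2799 0.6138 0.303 ] yaw_y 65.49 w 0.0856 F [-0.1 -0.7 -0.1] j1,7 [-1.25 -0.08]
shift [-0.5799 -0.3385  0.1037]
rot [-1.700e-03 -1.000e-04 -2.681e-01]
rot [-2.0000e-04  2.4000e-03  2.8735e+00]
130 250 [0.519 0.253 0.141]
135 215 [0.566 0.249 0.14 ]
122 285 [0.473 0.262 0.141]
160 270 [0.497 0.227 0.096]
170 230 [0.555 0.217 0.089]
155 300 [0.455 0.234 0.092]
165 215 [0.578 0.228 0.081]
148 290 [0.47  0.249 0.079]
112 290 [0.47  0.295 0.091]
122 250 [0.527 0.284 0.09 ]
146 215 [0.569 0.239 0.126]
177 215 [0.577 0.209 0.086]
((523.9303588867188, 254.11593627929688), (16.700668334960938, 126.06721496582031), 80.93603515625) 1283
```

Units first: shifts go in cm. So -0.18 m is -18, -0.14 m is -14.

```bash
echo '[{"x":-2, "y":-1.2, "az":-0.05}, {"x":-6, "y":-3.5, "az":-0.12}, {"x":-10, "y":-5.8, "az":-0.19}, {"x":-14, "y":-8.2, "az":-0.25}, {"x":-18, "y":-10.5, "az":-0.268}]' | python3 drive.py 0.085 40; python3 d.py 0.667 0.065 0.2 80.85
```

```text
clock: 0.6
tcp_pos: [0.4009, 0.4421, 0.3035]
orientation: [-0.248, -3.131, 0.001]
contact_force: [0.6, 0.5, 0.4]
grip_width: 0.0846
gripper_force: 0.0
t 0.6 tcp [0.4009 0.4421 0.3035] yaw_y 80.96 w 0.0846 F [0.6 0.5 0.4] j1,7 [-0.95  0.48]
shift [-0.322  -0.3305  0.1037]
rot [-0.0007 -0.0003  0.0019]
rot [ 5.0000e-04 -1.1000e-03 -3.1397e+00]
```

To row units: -0.165 m is -16.5, -0.16 m is -16.

```bash
echo '[{"x":-3, "y":-3}, {"x":-6.5, "y":-6.7}, {"x":-10, "y":-10}, {"x":-13, "y":-13.3}, {"x":-16, "y":-16.5}]' | python3 drive.py; echo '[{"x":-3.5, "y":-3.5, "z":1}, {"x":-7, "y":-7, "z":3}, {"x":-10.5, "y":-10.5, "z":6}, {"x":-14, "y":-14, "z":8}, {"x":-16, "y":-16, "z":10}]' | python3 drive.py;echo '[{}]' | python3 drive.py ; python3 d.py 0.667 0.065 0.093 80.85
```

```text
clock: 1.1
tcp_pos: [0.5327, 0.2535, 0.3037]
orientation: [-0.252, -3.131, 0.001]
contact_force: [0.8, 0.5, 0.0]
grip_width: 0.085
gripper_force: 0.0
clock: 1.6
tcp_pos: [0.6656, 0.0702, 0.2033]
orientation: [0.251, 3.131, -0.0]
contact_force: [-0.1, 0.1, 1.0]
grip_width: 0.0851
gripper_force: 0.0
clock: 1.7
tcp_pos: [0.6648, 0.0637, 0.1994]
orientation: [-0.265, -3.126, 0.01]
contact_force: [-0.1, -0.5, 0.2]
grip_width: 0.0847
gripper_force: 0.0
t 1.7 tcp [0.6648 0.0637 0.1994] yaw_y 80.32 w 0.0847 F [-0.1 -0.5  0.2] j1,7 [-0.3   1.29]
shift [-0.0023  0.0023  0.1064]
rot [-0.0067 -0.0041 -0.0093]
rot [-0.0064  0.0105  3.1323]
```

Run:
```python
from h import *
p,d=r.grab_frame("wrist");cv2.imwrite("pics/w1.png",p)
```

```text
(no output)
```

View pics/w1.png

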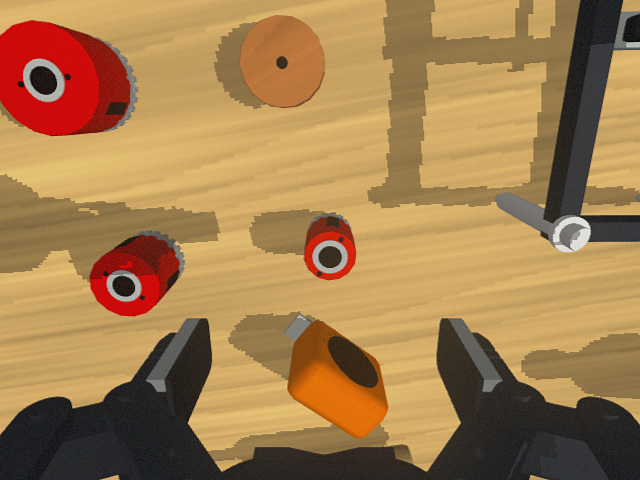

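The wrist view shows the small saw's hub at about (330,257), midway between the fingers. The orange tape sits clear of both finger paths. I'll descend and grip.

```bash
python3 - <<'E'
from h import *
print(pix("wrist",[.6672,.065,.046]))
E
echo '[{"x":-0.2, "y":0.2, "z":3, "az":-0.009}, {"x":-0.2, "y":0.2, "z":6.5, "az":-0.009}, {"x":-0.2, "y":0.2, "z":9.5, "az":-0.009}, {"x":-0.2, "y":0.2, "z":10.5, "az":-0.009}, {"x":-0.2, "y":0.2, "z":10.6, "az":-0.009}]' | python3 drive.py; echo '[{}]' | python3 drive.py ; python3 d.py 0.667 0.065 0.093 80.85
```

```text
[320.53475519 257.27935086]
clock: 2.25
tcp_pos: [0.6658, 0.0749, 0.0969]
orientation: [-0.234, -3.13, 0.0]
contact_force: [0.8, 0.0, 0.8]
grip_width: 0.0851
gripper_force: 0.0
clock: 2.35
tcp_pos: [0.6674, 0.0745, 0.0992]
orientation: [0.236, 3.131, 0.001]
contact_force: [-0.9, 0.0, -0.1]
grip_width: 0.0847
gripper_force: 0.0
t 2.35 tcp [0.6674 0.0745 0.0992] yaw_y 81.39 w 0.0847 F [-0.9  0.  -0.1] j1,7 [-0.29  1.31]
shift [-0.001  -0.0094  0.0062]
rot [0.0008 0.0016 0.0094]
rot [-2.5000e-03  1.2000e-03 -3.1322e+00]
```

```bash
echo '[{}, {}, {}]' | python3 drive.py >/dev/null; python3 d.py 0.667 0.065 0.093 80.85
```

```text
t 2.65 tcp [0.6673 0.0739 0.099 ] yaw_y 81.35 w 0.085 F [-0.5 -0.4 -0.2] j1,7 [-0.29  1.31]
shift [-0.001  -0.0089  0.006 ]
rot [0.0006 0.0016 0.0088]
rot [-2.5000e-03  1.0000e-03 -3.1328e+00]
```

To row units: -0.009 m is -0.9, 0.006 m is 0.6.

```bash
echo '[{"y":-0.4, "z":0.3}, {"x":-0.1, "y":-0.9, "z":0.6, "az":0.008}, {"x":-0.1, "y":-0.9, "z":0.6, "az":0.008}, {"x":-0.1, "y":-0.9, "z":0.6, "az":0.008}]' | python3 drive.py >/dev/null; python3 d.py 0.667 0.065 0.093 80.85
python3 - <<'E'
from h import *
p,d=r.grab_frame("wrist");cv2.imwrite("pics/w2.png",p);print(pix("wrist",[.6672,.065,.046]))
E
```

```text
t 3.05 tcp [0.6663 0.0643 0.0916] yaw_y 80.86 w 0.0851 F [-0.2  0.6 -0.1] j1,7 [-0.28  1.32]
shift [-0.0006  0.0008 -0.0014]
rot [-0.0003 -0.0004  0.0001]
rot [ 7.0000e-04 -5.0000e-04 -3.1414e+00]
[323.39104089 361.93161083]
```

View pics/w2.png

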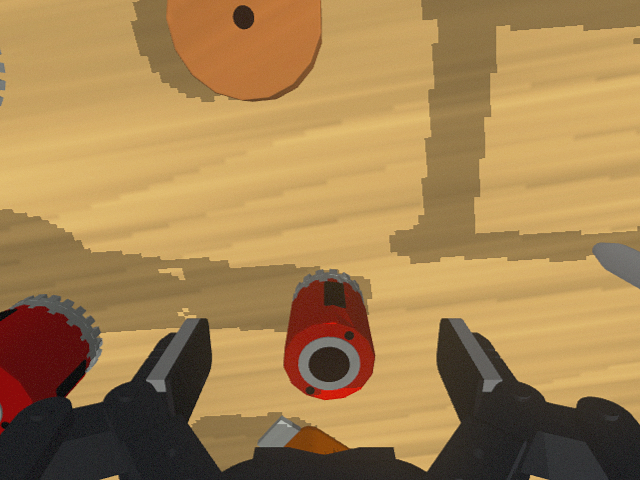

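The saw's hub is at (329,362), centred between the pads at (210,320) and (440,320), within 6 px of the prediction. I'll close and lift.

To row units: -0.08 m is -8, -0.06 m is -6.

```bash
echo '[{}, {}, {}, {}, {}]' | python3 drive.py 0.0 40; echo '[{}, {}, {}]' | python3 drive.py; echo '[{"z":-0.5}, {"z":-2}, {"z":-4}, {"z":-6}, {"z":-8}]' | python3 drive.py;echo '[{}, {}, {}]' | python3 drive.py ; python3 d.py 0.6197 -0.2773 0.173 80.85
```

```text
clock: 3.6
tcp_pos: [0.6666, 0.0649, 0.0922]
orientation: [0.249, 3.131, 0.0]
contact_force: [-0.0, -0.4, 2.0]
grip_width: 0.0307
gripper_force: 39.7
clock: 3.9
tcp_pos: [0.6666, 0.0649, 0.0921]
orientation: [0.249, 3.131, 0.0]
contact_force: [-0.3, 0.3, 3.5]
grip_width: 0.0302
gripper_force: 39.7
clock: 4.4
tcp_pos: [0.6663, 0.0647, 0.1736]
orientation: [0.249, 3.131, 0.0]
contact_force: [0.3, 0.3, -1.3]
grip_width: 0.031
gripper_force: 39.7
clock: 4.7
tcp_pos: [0.6656, 0.0647, 0.1709]
orientation: [-0.249, -3.13, 0.001]
contact_force: [-0.1, -0.3, -0.7]
grip_width: 0.0306
gripper_force: 39.7
t 4.7 tcp [0.6656 0.0647 0.1709] yaw_y 80.9 w 0.0306 F [-0.1 -0.3 -0.7] j1,7 [-0.29  1.31]
shift [-0.0087 -0.345  -0.002 ]
rot [-0.0006 -0.0018  0.0009]
rot [ 2.8000e-03 -9.0000e-04 -3.1407e+00]
```

```bash
echo '[{"y":-2}, {"x":-0.2, "y":-5.5}, {"x":-0.4, "y":-9.5}, {"x":-0.6, "y":-14}, {"x":-0.7, "y":-18.5}]' | python3 drive.py; echo '[{"y":-4.5}, {"y":-8.5}, {"x":-0.1, "y":-12}, {"x":-0.2, "y":-14.5}, {"x":-0.2, "y":-16}]' | python3 drive.py >/dev/null; echo '[{}, {}, {}, {}]' | python3 drive.py ; python3 d.py 0.6197 -0.2773 0.173 80.85;  python3 - <<'E'
from h import *
p,d=r.grab_frame("wrist");cv2.imwrite("pics/w3.png",p);print(pix("wrist",[.6197,-.2773,.010]))
E
```

```text
clock: 5.2
tcp_pos: [0.6428, -0.1217, 0.1709]
orientation: [-0.249, -3.13, 0.001]
contact_force: [0.2, -0.8, -1.6]
grip_width: 0.0308
gripper_force: 39.7
clock: 6.1
tcp_pos: [0.6214, -0.2751, 0.1718]
orientation: [0.245, 3.132, 0.002]
contact_force: [1.6, 0.5, -1.2]
grip_width: 0.0307
gripper_force: 39.8
t 6.1 tcp [ 0.6214 -0.2751  0.1718] yaw_y 81.07 w 0.0307 F [ 1.6  0.5 -1.2] j1,7 [0.21 1.84]
shift [ 0.0013 -0.0025 -0.0012]
rot [ 0.0011 -0.0001  0.0038]
rot [ 1.0000e-04  1.7000e-03 -3.1378e+00]
[319.39411094 245.5298211 ]
```

View pics/w3.png

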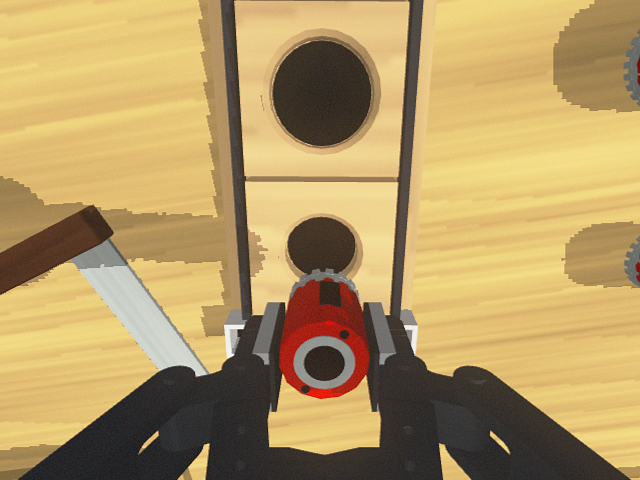

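The small pocket's floor is at (322,245), against a prediction of (319,245). The saw is held upright, so I'll lower it.

To row units: -0.0025 m is -0.25, 0.001 m is 0.1.

```bash
echo '[{"x":0.1, "y":-0.25, "z":1.5, "az":0.003}, {"x":0.1, "y":-0.25, "z":3.5, "az":0.003}, {"x":0.1, "y":-0.25, "z":5, "az":0.003}, {"x":0.1, "y":-0.25, "z":5.4, "az":0.003}, {"x":0.1, "y":-0.25, "z":5.4, "az":0.003}]' | python3 drive.py >/dev/null; echo '[{}, {}, {}]' | python3 drive.py;python3 d.py 0.6197 -0.2773 0.103 80.85
```

```text
clock: 6.95
tcp_pos: [0.6197, -0.2798, 0.1187]
orientation: [0.254, 3.13, -0.0]
contact_force: [0.2, -1.0, -1.7]
grip_width: 0.0308
gripper_force: 39.7
t 6.95 tcp [ 0.6197 -0.2798  0.1187] yaw_y 80.72 w 0.0308 F [ 0.2 -1.  -1.7] j1,7 [0.23 1.85]
shift [0.0005 0.0025 0.0157]
rot [-0.0002  0.0014 -0.0022]
rot [2.1000e-03 3.0000e-04 3.1394e+00]
```

To row units: 0.016 m is 1.6, 0.015 m is 1.5.

```bash
echo '[{"y":0.2}, {"y":0.2, "z":0.5}, {"y":0.2, "z":1}, {"y":0.2, "z":1.5}, {"y":0.2, "z":1.6}]' | python3 drive.py >/dev/null; echo '[{}, {}, {}]' | python3 drive.py;python3 d.py 0.6197 -0.2773 0.103 80.85
```

```text
clock: 7.75
tcp_pos: [0.6195, -0.2775, 0.1022]
orientation: [-0.254, -3.131, -0.001]
contact_force: [-2.3, 1.6, 5.0]
grip_width: 0.0305
gripper_force: 40.5
t 7.75 tcp [ 0.6195 -0.2775  0.1022] yaw_y 80.72 w 0.0305 F [-2.3  1.6  5. ] j1,7 [0.23 1.85]
shift [-0.0001  0.0003 -0.0008]
rot [ 0.0004 -0.0004 -0.0022]
rot [-7.0000e-04 -6.0000e-04  3.1394e+00]
```

It's on the pocket floor with a 5 N contact. I'll release, rise and go to the medium saw.

```bash
echo '[{}, {}, {}, {}]' | python3 drive.py 0.06 40; echo '[{"z":-1}, {"z":-3}, {"z":-5.5}, {"z":-8}, {"z":-10}]' | python3 drive.py>/dev/null;echo '[{}, {}]' | python3 drive.py ; python3 d.py 0.6646 -0.0631 0.2 80.85;  python3 - <<'E'
from h import *
p,d=r.grab_frame("wrist");cv2.imwrite("pics/w4.png",p)
E
```

```text
clock: 8.15
tcp_pos: [0.6196, -0.2776, 0.1017]
orientation: [-0.254, -3.131, -0.0]
contact_force: [0.0, -0.1, 0.8]
grip_width: 0.06
gripper_force: 0.0
clock: 8.85
tcp_pos: [0.6197, -0.2777, 0.2025]
orientation: [0.254, 3.13, -0.0]
contact_force: [0.3, 0.1, -0.7]
grip_width: 0.0602
gripper_force: 0.0
t 8.85 tcp [ 0.6197 -0.2777  0.2025] yaw_y 80.73 w 0.0602 F [ 0.3  0.1 -0.7] j1,7 [0.21 1.83]
shift [-0.0097  0.219   0.0025]
rot [-0.0001  0.0011 -0.0021]
rot [1.7000e-03 1.0000e-04 3.1395e+00]
```

View pics/w4.png

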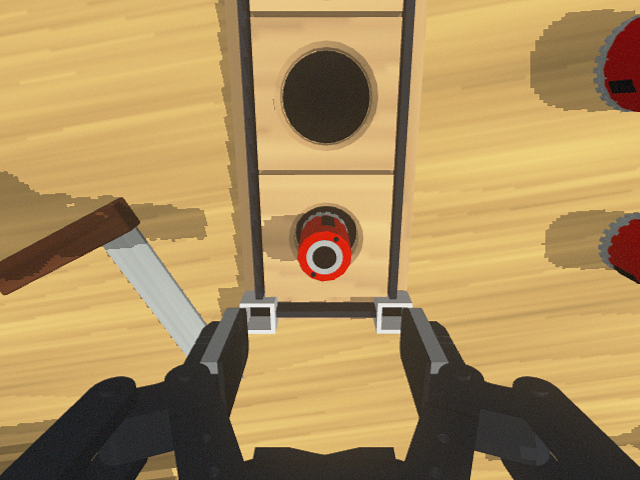

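The small saw stands upright in the small pocket, hub at (324,257). Next is the medium one.

To row units: 0.195 m is 19.5, 0.155 m is 15.5.

```bash
echo '[{"y":2}, {"x":-0.2, "y":6.5}, {"x":-0.5, "y":11}, {"x":-0.8, "y":15.5}, {"x":-1, "y":19.5}]' | python3 drive.py 0.085 40 >/dev/null; echo '[{"y":2.4, "z":2}, {"y":2.4, "z":4}, {"y":2.4, "z":6}, {"y":2.4, "z":7}, {"y":2.4, "z":7}]' | python3 drive.py >/dev/null;echo '[{}, {}, {}, {}]' | python3 drive.py ; python3 d.py 0.6646 -0.0631 0.091 80.85
```

```text
clock: 10.3
tcp_pos: [0.6652, -0.0632, 0.1327]
orientation: [0.254, 3.13, 0.0]
contact_force: [-0.2, -0.3, 0.3]
grip_width: 0.0849
gripper_force: 0.0
t 10.3 tcp [ 0.6652 -0.0632  0.1327] yaw_y 80.72 w 0.0849 F [-0.2 -0.3  0.3] j1,7 [-0.09  1.5 ]
shift [0.0006 0.     0.0417]
rot [ 0.0002  0.0012 -0.0023]
rot [ 1.9000e-03 -4.0000e-04  3.1393e+00]
```

```bash
echo '[{"z":1.5}, {"z":3}, {"z":3.8}, {"z":4.2}, {"z":4.2}]' | python3 drive.py >/dev/null;echo '[{}, {}, {}]' | python3 drive.py ; echo '[{}, {}, {}, {}, {}]' | python3 drive.py 0.0 40 >/dev/null; echo '[{}, {}]' | python3 drive.py; echo '[{"z":-0.5}, {"z":-2}, {"z":-4}, {"z":-6}, {"z":-8}]' | python3 drive.py >/dev/null;echo '[{}, {}, {}, {}]' | python3 drive.py ; python3 d.py 0.5338 -0.2635 0.173 80.85
```

```text
clock: 11.1
tcp_pos: [0.6651, -0.0631, 0.0904]
orientation: [0.254, 3.13, 0.0]
contact_force: [0.3, 0.2, 0.0]
grip_width: 0.0854
gripper_force: 0.0
clock: 11.8
tcp_pos: [0.665, -0.0631, 0.0903]
orientation: [0.254, 3.131, 0.0]
contact_force: [-1.0, -0.1, 4.4]
grip_width: 0.0427
gripper_force: 40.9
clock: 12.7
tcp_pos: [0.664, -0.063, 0.1686]
orientation: [-0.254, -3.129, 0.0]
contact_force: [0.0, -0.3, -1.9]
grip_width: 0.0431
gripper_force: 40.9
t 12.7 tcp [ 0.664  -0.063   0.1686] yaw_y 80.73 w 0.0431 F [ 0.  -0.3 -1.9] j1,7 [-0.1  1.5]
shift [ 0.0963 -0.2189 -0.0041]
rot [-0.0003 -0.0022 -0.002 ]
rot [-3.5000e-03  5.0000e-04  3.1396e+00]
```

```bash
echo '[{"x":0.8, "y":-2, "z":-0.4}, {"x":2.5, "y":-6, "z":-0.4}, {"x":4.2, "y":-10, "z":-0.4}, {"x":5.9, "y":-14, "z":-0.4}, {"x":7.6, "y":-17.5, "z":-0.4}]' | python3 drive.py >/dev/null; echo '[{"x":1, "y":-2.2}, {"x":1.8, "y":-3.8}, {"x":2, "y":-4.4}, {"x":2, "y":-4.4}]' | python3 drive.py >/dev/null;echo '[{}, {}, {}, {}]' | python3 drive.py ; python3 d.py 0.5338 -0.2635 0.1015 80.85;  python3 - <<'E'
from h import *
p,d=r.grab_frame("wrist");cv2.imwrite("pics/w5.png",p);print(pix("wrist",[.5338,-.2635,.010]))
E
```

```text
clock: 14.0
tcp_pos: [0.5352, -0.263, 0.1738]
orientation: [0.252, 3.131, 0.0]
contact_force: [0.2, 0.5, -1.3]
grip_width: 0.0427
gripper_force: 41.0
t 14.0 tcp [ 0.5352 -0.263   0.1738] yaw_y 80.81 w 0.0427 F [ 0.2  0.5 -1.3] j1,7 [0.23 1.86]
shift [ 0.0013 -0.0008  0.0723]
rot [ 0.0002  0.     -0.0008]
rot [ 0.0000e+00 -4.0000e-04  3.1408e+00]
[322.06712485 244.55998872]
```

View pics/w5.png

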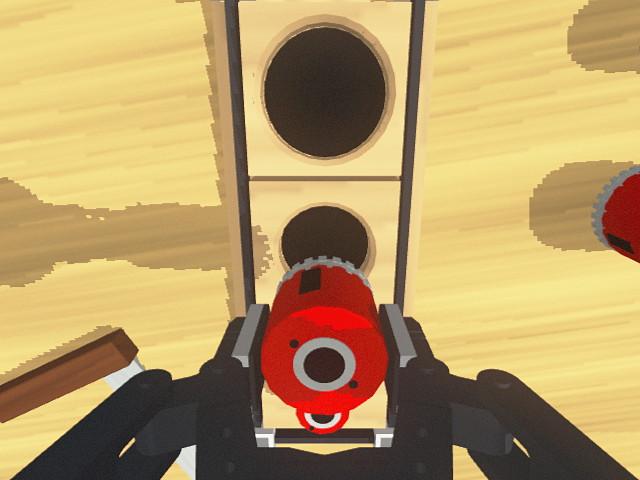

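The medium pocket is at about (324,242), in line with the held saw. I'll lower in two steps.

To row units: 0.056 m is 5.6, 0.05 m is 5.

```bash
echo '[{"x":0.1, "y":-0.1, "z":1.5}, {"x":0.1, "y":-0.1, "z":3.5}, {"x":0.1, "y":-0.1, "z":5}, {"x":0.1, "y":-0.1, "z":5.6}, {"x":0.1, "y":-0.1, "z":5.6}]' | python3 drive.py >/dev/null; echo '[{}, {}, {}, {}]' | python3 drive.py;python3 d.py 0.5338 -0.2635 0.1015 80.85
```

```text
clock: 14.95
tcp_pos: [0.5339, -0.2647, 0.1184]
orientation: [0.254, 3.13, -0.0]
contact_force: [1.1, -0.5, -1.9]
grip_width: 0.0429
gripper_force: 40.9
t 14.95 tcp [ 0.5339 -0.2647  0.1184] yaw_y 80.73 w 0.0429 F [ 1.1 -0.5 -1.9] j1,7 [0.25 1.88]
shift [0.0003 0.0011 0.0169]
rot [-0.0001  0.0009 -0.002 ]
rot [1.4000e-03 2.0000e-04 3.1396e+00]
```

```bash
echo '[{"y":0.1, "z":0.5}, {"y":0.1, "z":1}, {"y":0.1, "z":1.5}, {"y":0.1, "z":1.75}, {"y":0.1, "z":1.75}]' | python3 drive.py >/dev/null; echo '[{}, {}, {}]' | python3 drive.py;python3 d.py 0.5338 -0.2635 0.1015 80.85
```

```text
clock: 15.75
tcp_pos: [0.5335, -0.2635, 0.1003]
orientation: [-0.254, -3.131, -0.0]
contact_force: [-1.5, 1.5, 1.4]
grip_width: 0.0425
gripper_force: 41.1
t 15.75 tcp [ 0.5335 -0.2635  0.1003] yaw_y 80.73 w 0.0425 F [-1.5  1.5  1.4] j1,7 [0.25 1.88]
shift [-0.0003 -0.     -0.0012]
rot [ 0.0002 -0.0006 -0.0021]
rot [-1.0000e-03 -4.0000e-04  3.1395e+00]
```

```bash
echo '[{}, {}, {}, {}]' | python3 drive.py 0.068 40; echo '[{"z":-1}, {"z":-3}, {"z":-5.5}, {"z":-8}, {"z":-10}]' | python3 drive.py>/dev/null;echo '[{}, {}, {}]' | python3 drive.py ; python3 d.py 0.5452 -0.067 0.2 80.85;  python3 - <<'E'
from h import *
p,d=r.grab_frame("wrist");cv2.imwrite("pics/w6.png",p)
E
```

```text
clock: 16.15
tcp_pos: [0.534, -0.2637, 0.1005]
orientation: [0.254, 3.131, -0.0]
contact_force: [-0.1, 0.2, 0.2]
grip_width: 0.0679
gripper_force: 0.0
clock: 16.95
tcp_pos: [0.5332, -0.2633, 0.1996]
orientation: [-0.254, -3.13, -0.001]
contact_force: [0.8, -0.1, -0.6]
grip_width: 0.0682
gripper_force: 0.0
t 16.95 tcp [ 0.5332 -0.2633  0.1996] yaw_y 80.74 w 0.0682 F [ 0.8 -0.1 -0.6] j1,7 [0.22 1.85]
shift [ 0.0198  0.1957 -0.0003]
rot [ 0.0004 -0.0015 -0.002 ]
rot [-2.4000e-03 -6.0000e-04  3.1396e+00]
```

View pics/w6.png

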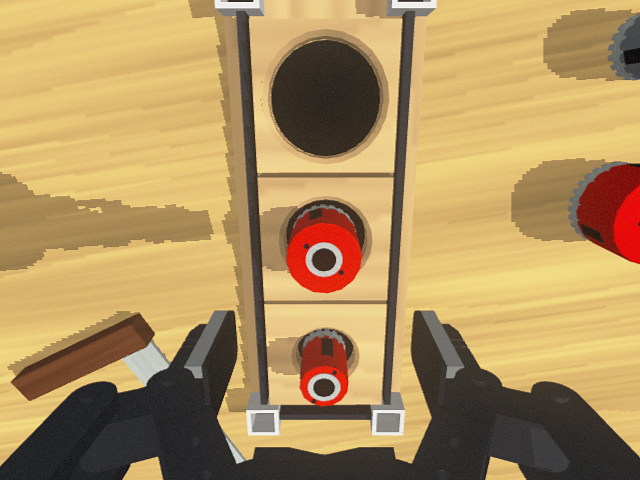

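The medium saw (323,260) and small saw (324,387) are both seated upright. Next is the large saw.

```bash
echo '[{"x":0.2, "y":2}, {"x":0.6, "y":6}, {"x":1, "y":10}, {"x":1.5, "y":14.5}, {"x":1.9, "y":18.5}]' | python3 drive.py 0.085 40 >/dev/null; echo '[{"x":0.1, "y":1.1, "z":2}, {"x":0.1, "y":1.1, "z":4}, {"x":0.1, "y":1.1, "z":6}, {"x":0.1, "y":1.1, "z":7}, {"x":0.1, "y":1.1, "z":7}]' | python3 drive.py >/dev/null;echo '[{}, {}, {}, {}]' | python3 drive.py ; python3 d.py 0.5452 -0.067 0.089 80.85
```

```text
clock: 18.4
tcp_pos: [0.546, -0.067, 0.1311]
orientation: [0.254, 3.13, 0.0]
contact_force: [-0.2, -0.4, -0.2]
grip_width: 0.085
gripper_force: 0.0
t 18.4 tcp [ 0.546  -0.067   0.1311] yaw_y 80.72 w 0.085 F [-0.2 -0.4 -0.2] j1,7 [-0.08  1.5 ]
shift [ 0.0008 -0.0001  0.0421]
rot [ 0.0003  0.0011 -0.0022]
rot [ 1.8000e-03 -4.0000e-04  3.1394e+00]
```

To row units: 0.042 m is 4.2, 0.038 m is 3.8.

```bash
echo '[{"x":0.1, "z":1.5}, {"x":0.1, "z":3}, {"x":0.1, "z":3.8}, {"x":0.1, "z":4.2}, {"x":0.1, "z":4.2}]' | python3 drive.py >/dev/null;echo '[{}, {}, {}]' | python3 drive.py ; echo '[{}, {}, {}, {}, {}]' | python3 drive.py 0.0 40 >/dev/null; echo '[{}, {}]' | python3 drive.py; echo '[{"z":-0.5}, {"z":-2}, {"z":-4}, {"z":-6}, {"z":-8}]' | python3 drive.py >/dev/null;echo '[{}, {}, {}, {}]' | python3 drive.py ; python3 d.py 0.4479 -0.2497 0.173 80.85
```

```text
clock: 19.2
tcp_pos: [0.5449, -0.0668, 0.0888]
orientation: [0.254, 3.13, 0.0]
contact_force: [0.5, 0.1, -0.3]
grip_width: 0.0849
gripper_force: 0.0
clock: 19.9
tcp_pos: [0.5448, -0.0666, 0.0889]
orientation: [0.254, 3.131, 0.0]
contact_force: [-1.1, 0.8, 5.4]
grip_width: 0.0558
gripper_force: 42.0
clock: 20.8
tcp_pos: [0.544, -0.0667, 0.1674]
orientation: [-0.254, -3.129, 0.0]
contact_force: [-0.1, 0.2, -2.1]
grip_width: 0.0558
gripper_force: 43.0
t 20.8 tcp [ 0.544  -0.0667  0.1674] yaw_y 80.73 w 0.0558 F [-0.1  0.2 -2.1] j1,7 [-0.09  1.49]
shift [ 0.0654 -0.1961 -0.0054]
rot [-0.0003 -0.0019 -0.002 ]
rot [-3.0000e-03  4.0000e-04  3.1396e+00]
```

To row units: -0.175 m is -17.5, -0.14 m is -14.

```bash
echo '[{"x":0.7, "y":-2, "z":-0.5}, {"x":2, "y":-6, "z":-0.5}, {"x":3.3, "y":-10, "z":-0.5}, {"x":4.7, "y":-14, "z":-0.5}, {"x":5.8, "y":-17.5, "z":-0.5}]' | python3 drive.py >/dev/null; echo '[{"x":0.5, "y":-1.4}, {"x":0.7, "y":-2.1}, {"x":0.7, "y":-2.1}, {"x":0.7, "y":-2.1}]' | python3 drive.py >/dev/null;echo '[{}, {}, {}, {}]' | python3 drive.py ; python3 d.py 0.4479 -0.2497 0.1 80.85;  python3 - <<'E'
from h import *
p,d=r.grab_frame("wrist");c=r.camera_info("wrist");print(pix("wrist",[.4479,-.2497,.010],c))
m=(p.max(2)<75).astype(np.uint8);m[:,:240]=0;m[:,410:]=0;m[300:]=0
n,l,s,ce=cv2.connectedComponentsWithStats(m);print([(s[i].tolist(),ce[i].round(0)) for i in range(1,n) if s[i,4]>500])
E
```

```text
clock: 22.1
tcp_pos: [0.4491, -0.2494, 0.1734]
orientation: [0.253, 3.131, 0.0]
contact_force: [-0.4, -0.9, -2.8]
grip_width: 0.0556
gripper_force: 43.1
t 22.1 tcp [ 0.4491 -0.2494  0.1734] yaw_y 80.77 w 0.0556 F [-0.4 -0.9 -2.8] j1,7 [0.25 1.89]
shift [ 0.0012 -0.0005  0.0734]
rot [ 0.      0.0001 -0.0014]
rot [ 2.0000e-04 -1.0000e-04  3.1402e+00]
[322.2893389  244.99470881]
[([240, 174, 16, 126, 1138], array([247., 240.])), ([272, 196, 107, 68, 4832], array([325., 227.]))]
```

To row units: 0.056 m is 5.6, 0.05 m is 5.

```bash
echo '[{"x":0.1, "z":1.5}, {"x":0.1, "z":3.5}, {"x":0.1, "z":5}, {"x":0.1, "z":5.6}, {"x":0.1, "z":5.6}]' | python3 drive.py >/dev/null; echo '[{}, {}, {}, {}]' | python3 drive.py;python3 d.py 0.4479 -0.2497 0.1 80.85
```

```text
clock: 23.05
tcp_pos: [0.4482, -0.2497, 0.1179]
orientation: [0.254, 3.13, -0.0]
contact_force: [0.6, -0.2, -2.6]
grip_width: 0.0559
gripper_force: 43.1
t 23.05 tcp [ 0.4482 -0.2497  0.1179] yaw_y 80.73 w 0.0559 F [ 0.6 -0.2 -2.6] j1,7 [0.27 1.91]
shift [ 0.0003 -0.      0.0179]
rot [-0.0002  0.0009 -0.0021]
rot [1.4000e-03 2.0000e-04 3.1395e+00]
```

```bash
echo '[{"z":0.5}, {"z":1}, {"z":1.5}, {"z":1.9}, {"z":1.9}]' | python3 drive.py >/dev/null; echo '[{}, {}, {}]' | python3 drive.py;python3 d.py 0.4479 -0.2497 0.1 80.85
```

```text
clock: 23.85
tcp_pos: [0.4477, -0.2495, 0.0989]
orientation: [-0.254, -3.131, -0.001]
contact_force: [-3.4, 1.8, 10.0]
grip_width: 0.0558
gripper_force: 44.2
t 23.85 tcp [ 0.4477 -0.2495  0.0989] yaw_y 80.72 w 0.0558 F [-3.4  1.8 10. ] j1,7 [0.28 1.91]
shift [-0.0003 -0.0002 -0.0011]
rot [ 0.0005 -0.0007 -0.0022]
rot [-1.0000e-03 -8.0000e-04  3.1394e+00]
```

Contact is 10 N, so it's seated. I'll release, rise, and re-measure with the top camera.

To row units: 0.18 m is 18, -0.17 m is -17.

```bash
echo '[{}, {}, {}, {}]' | python3 drive.py 0.078 40; echo '[{"z":-1}, {"z":-3}, {"z":-7}, {"z":-12}, {"z":-17}]' | python3 drive.py>/dev/null;echo '[{"y":2, "z":-2}, {"y":6, "z":-3}, {"y":10, "z":-3}, {"y":14, "z":-3}, {"y":18, "z":-3}]' | python3 drive.py>/dev/null;echo '[{}, {}, {}]' | python3 drive.py ; python3 d.py 0.5246 0.2537 0.3 80.85;  python3 - <<'E'
from h import *
for n in("top","scene"):
    p,d=r.grab_frame(n);cv2.imwrite(f"pics/{n}1.png",p);np.save(f"pics/{n}1.npy",d)
    W=cloud(n,d)
    m=(abs(W[...,2]-.139)<.008)&(np.hypot(W[...,0]-.5246,W[...,1]-.2537)<.09)
    print(n,cv2.minAreaRect((W[m][:,:2]*1000).astype(np.float32)))
E
```

```text
clock: 24.25
tcp_pos: [0.4479, -0.2496, 0.0982]
orientation: [-0.254, -3.131, -0.0]
contact_force: [-0.3, -0.7, 0.8]
grip_width: 0.0779
gripper_force: 0.0
clock: 25.55
tcp_pos: [0.4766, -0.0732, 0.2987]
orientation: [0.256, 3.131, -0.001]
contact_force: [0.2, -0.2, -0.4]
grip_width: 0.0779
gripper_force: 0.0
t 25.55 tcp [ 0.4766 -0.0732  0.2987] yaw_y 80.63 w 0.0779 F [ 0.2 -0.2 -0.4] j1,7 [-0.04  1.44]
shift [ 0.0058  0.3303 -0.0015]
rot [-0.0005  0.0002 -0.0038]
rot [3.0000e-04 8.0000e-04 3.1378e+00]
top ((523.835693359375, 254.09524536132812), (16.74385643005371, 125.88520812988281), 81.0535888671875)
scene ((524.8794555664062, 253.6884765625), (19.042068481445312, 126.41360473632812), 81.23576354980469)
```

View pics/top1.png

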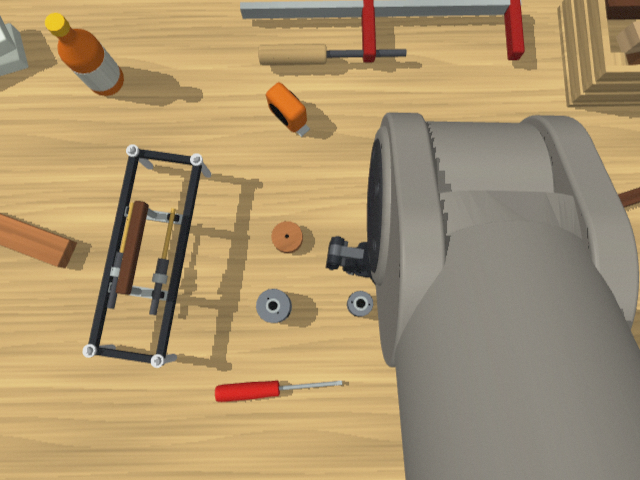

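The top view shows the tier and grey saws undisturbed; the arm hides the frame. The bar is at (0.5244,0.2539), at about -9°. Moving above it.

```bash
echo '[{"y":2.5}, {"x":0.1, "y":7}, {"x":0.2, "y":11.5}, {"x":0.3, "y":16}, {"x":0.4, "y":20.5}]' | python3 drive.py 0.05 60 >/dev/null; echo '[{"y":4.5}, {"x":0.1, "y":8.5}, {"x":0.2, "y":11}, {"x":0.2, "y":12.5}, {"x":0.2, "y":12.5, "z":2}]' | python3 drive.py >/dev/null;echo '[{}, {}, {}, {}]' | python3 drive.py ; python3 d.py 0.5244 0.2539 0.185 81;  python3 - <<'E'
from h import *
p,d=r.grab_frame("wrist");c=r.camera_info("wrist");cv2.imwrite("pics/w7.png",p)
W=cloud("wrist",d,c);m=(abs(W[...,2]-.139)<.006)&(np.hypot(W[...,0]-.5246,W[...,1]-.2537)<.09)&(d>.05)
print(m.sum(),cv2.minAreaRect((W[m][:,:2]*1000).astype(np.float32)))
E
```

```text
clock: 27.05
tcp_pos: [0.5247, 0.2541, 0.2793]
orientation: [0.256, 3.13, 0.001]
contact_force: [0.7, -1.2, 0.3]
grip_width: 0.0502
gripper_force: 0.0
t 27.05 tcp [0.5247 0.2541 0.2793] yaw_y 80.66 w 0.0502 F [ 0.7 -1.2  0.3] j1,7 [-0.47  0.81]
shift [ 0.0003 -0.0003  0.0943]
rot [ 0.0006  0.0011 -0.006 ]
rot [ 1.7000e-03 -1.0000e-03  3.1356e+00]
5837 ((523.682861328125, 256.2533874511719), (16.04157257080078, 125.28319549560547), 80.79420471191406)
```

View pics/w7.png

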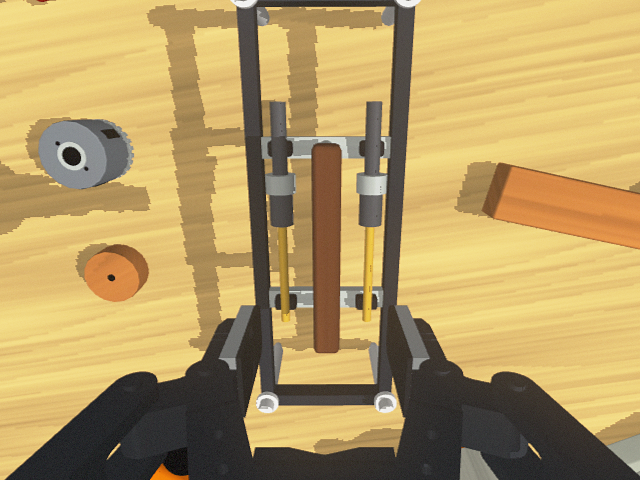

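The bar runs from (326,145) to (327,350), midway between the pads at (245,330) and (405,330). The arbors at (281,200) and (370,200) sit lower than the fingertips will go. Descending.

To row units: 0.094 m is 9.4, 0.092 m is 9.2.

```bash
echo '[{"y":0.1, "z":2, "az":-0.003}, {"y":0.1, "z":5, "az":-0.003}, {"y":0.1, "z":8, "az":-0.003}, {"y":0.1, "z":9.2, "az":-0.003}, {"y":0.1, "z":9.4, "az":-0.003}]' | python3 drive.py >/dev/null; echo '[{}, {}, {}]' | python3 drive.py ; python3 d.py 0.5243 0.2548 0.185 80.85;echo '[{}, {}, {}, {}, {}]' | python3 drive.py 0.0 80 ;echo '[{}, {}, {}]' | python3 drive.py
```

```text
clock: 27.9
tcp_pos: [0.525, 0.2561, 0.1858]
orientation: [0.249, 3.13, 0.002]
contact_force: [0.0, -0.1, -0.1]
grip_width: 0.05
gripper_force: 0.0
t 27.9 tcp [0.525  0.2561 0.1858] yaw_y 80.89 w 0.05 F [ 0.  -0.1 -0.1] j1,7 [-0.48  0.79]
shift [ 0.0005 -0.0014  0.0008]
rot [0.0015 0.0019 0.0008]
rot [-2.9000e-03  2.4000e-03 -3.1408e+00]
clock: 28.4
tcp_pos: [0.5245, 0.2557, 0.185]
orientation: [0.25, 3.131, 0.0]
contact_force: [-1.9, -1.0, 5.1]
grip_width: 0.0148
gripper_force: 78.1
clock: 28.7
tcp_pos: [0.5245, 0.2557, 0.185]
orientation: [0.25, 3.131, 0.0]
contact_force: [-1.8, -1.5, 6.0]
grip_width: 0.0147
gripper_force: 78.1
```

Units first: shifts go in cm. So -0.12 m is -12, -0.085 m is -8.5.

```bash
echo '[{"z":-0.5}, {"z":-2}, {"z":-5}, {"z":-8.5}, {"z":-12}]' | python3 drive.py ;echo '[{}, {}, {}, {}]' | python3 drive.py ; python3 d.py 0.5338 -0.2635 0.3 80.85
```

```text
clock: 29.2
tcp_pos: [0.5237, 0.2554, 0.3058]
orientation: [-0.249, -3.131, 0.001]
contact_force: [0.8, 0.7, -4.9]
grip_width: 0.0147
gripper_force: 78.6
clock: 29.6
tcp_pos: [0.5234, 0.2551, 0.3024]
orientation: [-0.249, -3.129, 0.003]
contact_force: [-0.6, -0.2, -5.9]
grip_width: 0.0146
gripper_force: 78.6
t 29.6 tcp [0.5234 0.2551 0.3024] yaw_y 80.9 w 0.0146 F [-0.6 -0.2 -5.9] j1,7 [-0.47  0.81]
shift [-0.0923 -0.5105  0.0033]
rot [-0.0024 -0.003   0.0009]
rot [ 0.0047 -0.0038 -3.1406]
```

To row units: -0.155 m is -15.5, -0.115 m is -11.5.

```bash
echo '[{"x":-0.2, "y":-1.5}, {"x":-0.8, "y":-4.5}, {"x":-1.5, "y":-8}, {"x":-2.1, "y":-11.5}, {"x":-2.8, "y":-15.5}]' | python3 drive.py >/dev/null;echo '[{"x":-0.7, "y":-4}, {"x":-1.4, "y":-8}, {"x":-2.2, "y":-12}, {"x":-2.9, "y":-16}, {"x":-3.6, "y":-20}]' | python3 drive.py >/dev/null;echo '[{"x":-0.7, "y":-3.5}, {"x":-1.3, "y":-7}, {"x":-1.9, "y":-10}, {"x":-2.4, "y":-13}, {"x":-2.8, "y":-15}]' | python3 drive.py >/dev/null; echo '[{}, {}, {}, {}, {}]' | python3 drive.py; python3 d.py 0.5338 -0.2635 0.3 80.85
```

```text
clock: 31.6
tcp_pos: [0.5354, -0.2566, 0.3044]
orientation: [-0.247, -3.132, -0.001]
contact_force: [0.7, 0.1, -5.7]
grip_width: 0.0145
gripper_force: 78.7
t 31.6 tcp [ 0.5354 -0.2566  0.3044] yaw_y 80.99 w 0.0145 F [ 0.7  0.1 -5.7] j1,7 [0.23 1.81]
shift [ 0.0005 -0.0071  0.0043]
rot [ 0.0004 -0.0001  0.0024]
rot [ 2.0000e-04  6.0000e-04 -3.1392e+00]
```

To row units: 0.07 m is 7, 0.065 m is 6.5.

```bash
echo '[{"x":0.05, "y":-0.4, "z":1, "az":0.001}, {"x":0.05, "y":-0.7, "z":3, "az":0.002}, {"x":0.05, "y":-0.7, "z":5, "az":0.002}, {"x":0.05, "y":-0.7, "z":6.5, "az":0.002}, {"x":0.05, "y":-0.7, "z":7, "az":0.002}]' | python3 drive.py >/dev/null; echo '[{}, {}, {}, {}, {}]' | python3 drive.py; python3 d.py 0.5338 -0.2635 0.189 80.85
python3 - <<'E'
from h import *
p,d=r.grab_frame("wrist");cv2.imwrite("pics/w8.png",p);p2,d2=r.grab_frame("scene");cv2.imwrite("pics/s8.png",cv2.resize(p2[180:480,60:360],(600,600)))
for n,dd in(("wrist",d),("scene",d2),("top",r.grab_frame("top")[1])):
    W=cloud(n,dd);m=(abs(W[...,2]-.184)<.008)&(np.hypot(W[...,0]-.534,W[...,1]+.2635)<.09)&(dd>.05)
    if m.sum()>20:print(n,m.sum(),cv2.minAreaRect((W[m][:,:2]*1000).astype(np.float32)))
E
```

```text
clock: 32.6
tcp_pos: [0.5339, -0.2644, 0.235]
orientation: [0.252, 3.131, -0.0]
contact_force: [-0.1, -0.4, -5.8]
grip_width: 0.015
gripper_force: 78.6
t 32.6 tcp [ 0.5339 -0.2644  0.235 ] yaw_y 80.79 w 0.015 F [-0.1 -0.4 -5.8] j1,7 [0.25 1.83]
shift [0.0003 0.0009 0.046 ]
rot [-0.0001  0.001  -0.001 ]
rot [1.5000e-03 2.0000e-04 3.1406e+00]
wrist 14916 ((523.8639526367188, -261.30279541015625), (40.833831787109375, 104.93559265136719), 66.98765563964844)
scene 1014 ((551.87109375, -271.30230712890625), (40.89474868774414, 88.35173797607422), 67.38646697998047)
top 1078 ((533.4950561523438, -260.61688232421875), (35.71854782104492, 125.59626770019531), 86.87395477294922)
```

View pics/w8.png

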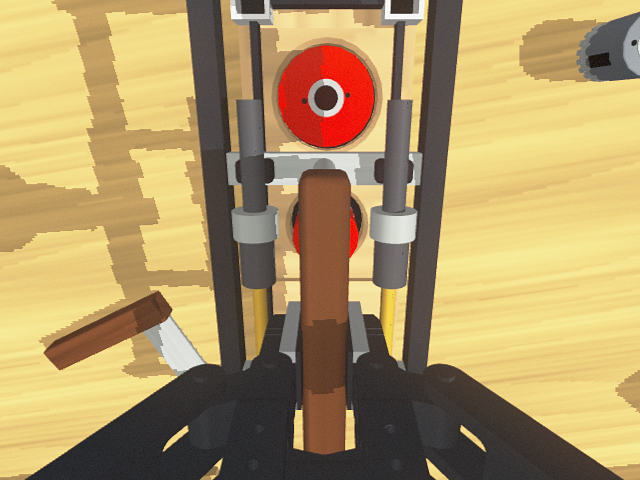

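View pics/s8.png

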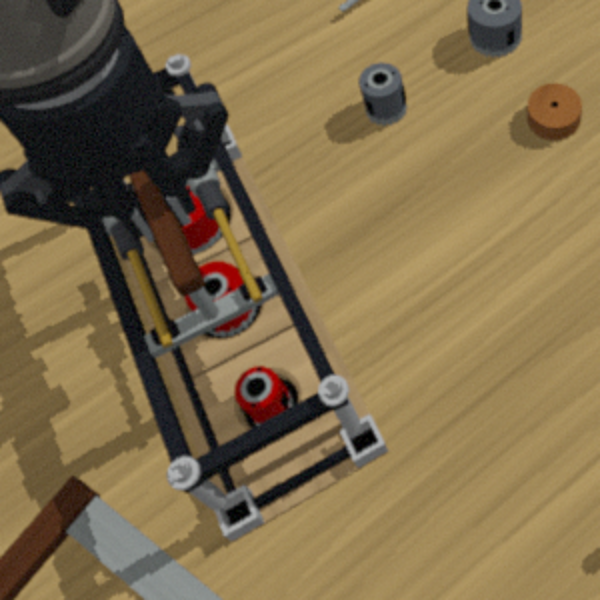

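All three saws are seated. The posts at (333,388) and (184,471) in the scene crop hang just over their sockets at (363,440) and (240,510). I'll check by ray casting the post tops at z=0.144.

Run:
```python
from h import *
p,d=r.grab_frame("scene");h=cv2.cvtColor(p,cv2.COLOR_BGR2HSV);g=((h[...,1]<50)&(h[...,2]>130)).astype(np.uint8)
for u,v in((226,374),(152,415)):
    m=np.zeros_like(g);cv2.circle(m,(u,v),9,1,-1);m&=g
    W=cloud("scene",d);mm=(m>0)&(abs(W[...,2]-.144)<.006);q=W[mm][:,:2]*1000
    c,s,_=cv2.minAreaRect(q.astype(np.float32));print("depth",np.round(c,1),np.round(s,1),len(q),"ray",plane("scene",[[u,v]],.144)[0].round(4))
for n,C in(("scene",(534.2,-263.6)),):
    a=np.radians(-9.15);
    for y in(48,-48):print(n,"socket",C[0]+146*np.cos(a)-y*np.sin(a),C[1]+146*np.sin(a)+y*np.cos(a))
```

```text
depth [ 689.2 -242.3] [11.   2.8] 4 ray [ 0.6891 -0.2413  0.144 ]
depth [ 672.1 -335.9] [ 1.5 11.7] 4 ray [ 0.6746 -0.333   0.144 ]
scene socket 685.9751551535478 -239.42765468316145
scene socket 670.7092651033049 -334.20609421966094
```

Run:
```python
from h import *
p,d=r.grab_frame("scene");W=cloud("scene",d);h=cv2.cvtColor(p,cv2.COLOR_BGR2HSV)
print(W[366:382,219:234:3,2].round(3)[::3],d[374,226])
cv2.imwrite("pics/s9.png",cv2.resize(p[350:450,130:260],(780,600),interpolation=cv2.INTER_NEAREST))
```

```text
[[0.131 0.129 0.13  0.002 0.003]
 [0.13  0.134 0.132 0.134 0.135]
 [0.023 0.131 0.132 0.133 0.134]
 [0.133 0.134 0.133 0.134 0.132]
 [0.129 0.134 0.138 0.136 0.133]
 [0.128 0.133 0.132 0.136 0.12 ]] 0.5688784
```

View pics/s9.png

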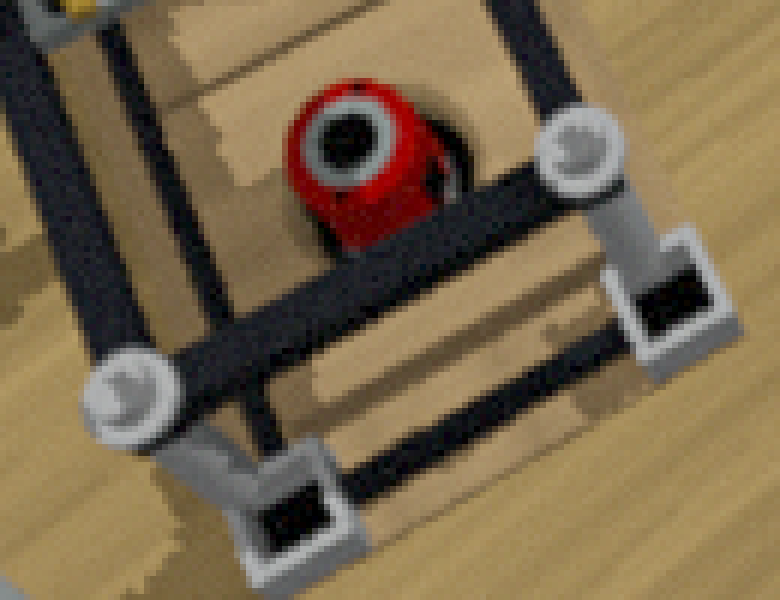

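The post caps read z≈0.133 where 0.144 is expected, so the far end looks low. The tier may have pitched in the grip, so I'll fit its slope from depth.

```bash
cat > tilt.py <<'E'
from h import *
o=r.get_obs();tz=o["tcp_pos"][2]-.185;a=np.radians(-9.15);ex=np.array([np.cos(a),np.sin(a)]);ey=np.array([-ex[1],ex[0]])
for n in("scene","top","wrist"):
    p,d=r.grab_frame(n);W=cloud(n,d);L=(W[...,:2]-o["tcp_pos"][:2]);X=L@ex;Y=L@ey;Z=W[...,2]-tz
    for s in(1,-1):
        m=(abs(Y-s*.048)<.012)&(abs(X)<.135)&(abs(Z-.081)<.02)&(p.max(2)<90)&(d>.05)
        # keep the top of the rail: upper z per x bin
        b=[(x,np.median(Z[k][Z[k]>np.percentile(Z[k],60)])) for x in np.arange(-.13,.131,.02) if (k:=m&(abs(X-x)<.01)).sum()>15]
        if len(b)>3:print(n,s,np.round(np.polyfit(*zip(*b),1),4),[f"{x*1e3:.0f}:{z*1e3:.0f}" for x,z in b])
    m=(abs(Y)<.012)&(abs(X)<.08)&(abs(Z-.137)<.02)&(p[...,2]>p[...,0]+25)&(d>.05)
    if m.sum()>40:print(n,"bar slope",np.polyfit(X[m],Z[m],1).round(4),"xrange",X[m].min().round(4),X[m].max().round(4))
E
python3 tilt.py
```

```text
scene 1 [-0.001   0.0807] ['-130:81', '-50:81', '-30:81', '-10:81', '10:81', '30:81', '50:81', '70:81', '90:80', '110:81', '130:81']
scene -1 [-0.0027  0.0808] ['-50:80', '-30:82', '-10:81', '10:81', '30:81', '50:81', '70:80', '90:81', '110:80', '130:80']
scene bar slope [-0.033   0.1376] xrange -0.0272 0.0644
top 1 [-0.0021  0.0827] ['-130:83', '-110:83', '-90:83', '-70:83', '-50:83', '-30:83', '-10:83', '10:83', '30:83', '50:83', '70:82', '90:82', '110:83', '130:82']
top -1 [-0.0028  0.0828] ['-130:83', '-110:83', '-90:83', '-70:83', '-50:83', '-30:83', '-10:83', '10:83', '90:82', '110:83', '130:82']
top bar slope [-0.0006  0.1381] xrange -0.063 0.0629
wrist 1 [-0.0011  0.0821] ['-130:82', '-110:82', '-90:82', '-70:82', '-50:82', '-30:82', '-10:82', '10:82', '30:82', '50:82']
wrist -1 [-0.0012  0.0822] ['-130:82', '-110:82', '-90:82', '-70:82', '-50:82', '-30:82', '-10:82', '10:82', '30:82', '50:82']
wrist bar slope [0.0089 0.1395] xrange -0.0635 0.0421
```

It's level: slope ≤0.003, and the bar spans -63 to +63 mm about the TCP, so the caps are just lower than I assumed. Lowering with force checks.

To row units: 0.0003 m is 0.03, 0.03 m is 3.

```bash
echo '[{"x":0.03, "y":0.1, "z":0.5, "az":-0.001}, {"x":0.03, "y":0.1, "z":1.2, "az":-0.001}, {"x":0.03, "y":0.1, "z":2, "az":-0.001}, {"x":0.03, "y":0.1, "z":2.6, "az":-0.001}, {"x":0.03, "y":0.1, "z":3, "az":-0.001}]' | python3 drive.py >/dev/null; echo '[{}, {}, {}, {}]' | python3 drive.py; python3 d.py 0.5338 -0.2635 0.189 80.85
```

```text
clock: 33.9
tcp_pos: [0.5338, -0.2634, 0.2047]
orientation: [0.251, 3.131, -0.0]
contact_force: [0.7, -0.7, -5.7]
grip_width: 0.0148
gripper_force: 78.7
t 33.9 tcp [ 0.5338 -0.2634  0.2047] yaw_y 80.84 w 0.0148 F [ 0.7 -0.7 -5.7] j1,7 [0.26 1.83]
shift [-0.     -0.0001  0.0157]
rot [-0.0001  0.0007 -0.0002]
rot [1.1000e-03 1.0000e-04 3.1414e+00]
```

The feet are 4 mm below the socket rims with no contact. Continuing down.

```bash
echo '[{"z":0.3}, {"z":0.6}, {"z":0.9}, {"z":1.1}]' | python3 drive.py ; echo '[{"z":0.1}, {"z":0.2}, {"z":0.4}, {"z":0.5}, {"z":0.5}]' | python3 drive.py;echo '[{}, {}, {}]' | python3 drive.py; python3 d.py 0.5338 -0.2635 0.189 80.85
```

```text
clock: 34.3
tcp_pos: [0.5334, -0.2632, 0.1929]
orientation: [-0.251, -3.131, -0.0]
contact_force: [-0.8, 1.2, -5.3]
grip_width: 0.0145
gripper_force: 78.7
clock: 34.8
tcp_pos: [0.5337, -0.2634, 0.1891]
orientation: [0.251, 3.131, -0.0]
contact_force: [-2.4, 0.4, 1.3]
grip_width: 0.0146
gripper_force: 79.8
clock: 35.1
tcp_pos: [0.5337, -0.2634, 0.189]
orientation: [0.251, 3.131, -0.0]
contact_force: [-3.6, 1.2, 6.0]
grip_width: 0.0142
gripper_force: 80.2
t 35.1 tcp [ 0.5337 -0.2634  0.189 ] yaw_y 80.84 w 0.0142 F [-3.6  1.2  6. ] j1,7 [0.26 1.83]
shift [-0.0001 -0.0001  0.    ]
rot [-0.0001  0.0006 -0.0002]
rot [1.0000e-03 1.0000e-04 3.1414e+00]
```

TCP z is 0.189, as predicted, with 6 N of contact, so it's seated. I'll release (opening 40 mm), rise, back away and check.

To row units: 0.21 m is 21, 0.18 m is 18.

```bash
echo '[{}, {}, {}, {}]' | python3 drive.py 0.045 40; echo '[{"z":-0.5}, {"z":-2}, {"z":-5}, {"z":-9}, {"z":-13}]' | python3 drive.py >/dev/null;echo '[{"y":3}, {"y":7}, {"y":11}, {"y":16}, {"y":21}]' | python3 drive.py >/dev/null;echo '[{"y":4}, {"y":8}, {"y":12}, {"y":16}, {"y":18}]' | python3 drive.py >/dev/null;echo '[{}, {}, {}]' | python3 drive.py;python3 - <<'E'
from h import *
a=np.radians(-9.15);ex=np.array([np.cos(a),np.sin(a)]);ey=np.array([-ex[1],ex[0]])
for n in("scene","top"):
    p,d=r.grab_frame(n);W=cloud(n,d);cv2.imwrite(f"pics/{n}F.png",p)
    L=W[...,:2]-np.array([.5338,-.2635]);X=L@ex;Y=L@ey;Z=W[...,2]
    for sx in(1,-1):
        for sy in(1,-1):
            m=(abs(X-sx*.1)<.03)&(abs(Y-sy*.048)<.012)&(abs(Z-.085)<.015)&(p.max(2)<90);print(n,sx,sy,"rail z",np.percentile(Z[m],80).round(4) if m.sum()>10 else None)
    m=(abs(Y)<.02)&(abs(X)<.09)&(abs(Z-.143)<.008);print("bar",cv2.minAreaRect((W[m][:,:2]*1000).astype(np.float32)),np.median(Z[m]))
    for k,c in(("gs",(448,-54.7)),("gl",(447,74.6))):
        q=W[(np.hypot(W[...,0]*1e3-c[0],W[...,1]*1e3-c[1])<40)&(Z>.04)&(Z<.055)][:,:2]*1e3;print(k,cv2.minEnclosingCircle(q.astype(np.float32)))
E
```

```text
clock: 35.5
tcp_pos: [0.5337, -0.2633, 0.1883]
orientation: [0.251, 3.131, -0.0]
contact_force: [0.5, -0.3, 0.2]
grip_width: 0.0447
gripper_force: 0.0
clock: 37.3
tcp_pos: [0.5957, 0.1198, 0.319]
orientation: [0.254, 3.131, -0.001]
contact_force: [0.4, -0.2, 0.2]
grip_width: 0.045
gripper_force: 0.0
scene 1 1 rail z 0.0848
scene 1 -1 rail z 0.0849
scene -1 1 rail z 0.0845
scene -1 -1 rail z 0.0847
bar ((534.7160034179688, -264.60186767578125), (16.295108795166016, 126.13150024414062), 80.84302520751953) 0.1415806263250478
gs ((449.07659912109375, -55.337833404541016), 19.369901657104492)
gl ((448.0235595703125, 74.055908203125), 26.177173614501953)
top 1 1 rail z 0.0871
top 1 -1 rail z 0.0867
top -1 1 rail z 0.0871
top -1 -1 rail z 0.087
bar ((533.357421875, -263.7457275390625), (16.693492889404297, 126.50302124023438), 80.82563018798828) 0.14380324385972293
gs ((447.7326965332031, -54.39949417114258), 18.921926498413086)
gl ((446.47003173828125, 75.0467758178711), 25.347795486450195)
```

View pics/sceneF.png

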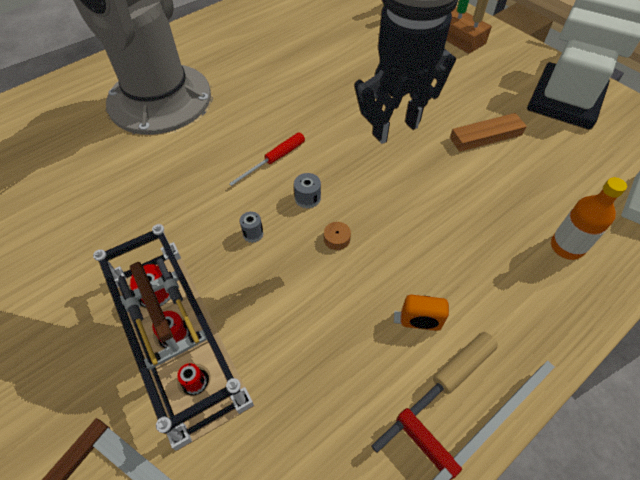

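The tier is fully down: its rails read 85 mm at all four corners in the scene view and 87 mm in the top view. All three red saws are in their pockets, and both grey saws are where they were.

```bash
python3 -c "
from bench import r
print(r.hand_in())"
```

```text
the job is handed in; nothing more can be done
None
```

I handed the job in at about 37 s: the three red saws stand in their matching pockets, the upper tier is stacked fully down in all four sockets, and the grey saws haven't moved; no verdict was returned.

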